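Clip the kiln-key block onto the eye of the key stand

TASK

Put the kiln key away: lift the key block by its thumb grip, press the snap hook's sprung gate against the rung of the eye on the key stand until the rung is inside the hook, and let the block hang from the rung with the gate sprung shut behind it. How far the eye sticks out is not known exactly, so press gently, go by feel and keep the block upright, and leave the bowl, the jar and the stamp where they are.

Things in the scene. Friction and masses are not known exactly. Their poses are not given: they have to be found in the camera images.
- hook_grip (a point): Centre of the dark wooden thumb grip on top of the key block, 122 mm above its underside, on its middle axis; z up, x toward the hook's gate side. The grip is 28 mm (x) x 10 mm (y) and rises from 102 to 138 mm above the underside. Take it from above across the 10 mm (fingers closing along y), fingertips not below 102 mm.
- key_block: Loose rigid key tag, 0.17 to 0.28 kg, standing upright, 138 mm tall; origin under its centre. Pale wooden block 50 x 30 x 36 mm (x, y, z), on it a snap hook of 8 mm steel wire in the x-z plane, 42 mm wide over all, with its gate on the +x side, and the thumb grip on the crown. The hook's nose stands over the gate; the nose's lower end is 76 mm above the underside.
- hook_seat (a point): Point of the key block on its middle axis, 87.7 mm above its underside, under the inside of the hook's crown: the middle of the rung lies here when the hook hangs on it. The inside of the hook reaches from the gate's middle line, 17 mm to +x, to the spine's inner face, 13 mm to -x.
- gate_foot (a point): Hinge of the hook's sprung gate, fixed on the key block 44 mm above its underside, 17 mm to +x; same axes. The shut gate, a 7 mm bar, rises 28 mm from here to the nose; its tip swings inward (-x), taking 2 to 5 N, until the rung meets the spine. Let the rung's middle meet it 18 to 25 mm above here (21 is best) and come 17 mm or more inside the gate's middle line before lowering the hook over it.
- key_stand: Fixed wooden stand; origin at the centre of the underside of its base board, 150 x 110 x 14 mm (x, y, z). At its back an upright board, 90 mm wide, 138 mm high, front face at x = 45 mm. Two 9 mm steel rods, 54 mm apart, run forward (-x) from it at 125 mm height and are joined by the rung: this is the rigid eye. It must not be pressed with over 22 N.
- eye_out (a point): Point fixed on the stand (x = -72 mm, y = 0, z = 125 mm; the stand's axes) where the middle of the rung, a 12 mm steel bar along y, lies when the eye is pulled fully out. The eye is clamped 0 to 72 mm farther in (+x) than this, different each time and not reported; it does not yield when pressed. 42 mm are clear between the rods, 39 mm or more between rung and upright.
- bowl_mid (a point): Middle of the rough grey clay bowl, 130 mm wide and 59 mm high, loose on the table, to be left alone.
- moss_jar: Glaze jar with a screw cap, 56 mm wide and 68 mm high, loose on the table, origin under its centre, to be left alone.
- stamp_block: Small wooden stamp with a knob, 37 x 42 x 46 mm, loose on the table, origin under its centre, to be left alone.
Not all that is in view belongs to the job. There is more than one size of the key_block; the job needs the largest.

How it is judged:
On the way:
1. the gate of the held, lifted hook is pressed against the eye (contact force between key_block and key_stand above 1.5 N and contact force between key_block and the fingers above 1 N and z of hook_seat in the frame of key_stand between 0.134 and 0.165 m), for 0.05 s.
At the end, for the whole second after the job is handed in: The key block hangs from the rung of the eye: the hook's seat point at the rung's height within 6 mm (so deep in the hook that the gate is shut behind the rung), between the rods and in the rung's possible range of depth, upright within 20 degrees, its weight on the stand, released and at rest (z of hook_seat in the frame of key_stand between 0.119 and 0.131 m and x of hook_seat in the frame of key_stand between -0.086 and 0.014 m and y of hook_seat in the frame of key_stand between -0.022 and 0.022 m and angle between hook_seat's own z axis and vertical below 0.35 rad and contact force between key_block and key_stand above 0.8 N and contact force between key_block and the fingers below 0.1 N and linear speed of key_block below 0.05 m/s); the robot touches nothing.
It fails at once if the held hook presses on the eye with more than 22 N (contact force between key_block and key_stand above 22 N and contact force between key_block and the fingers above 1 N).
It fails at once if the held hook is wrenched out of upright (over 7 degrees) against the eye (contact force between key_block and key_stand above 2 N and contact force between key_block and the fingers above 1 N and angle between hook_seat's own z axis and vertical above 0.122 rad).
It fails at once if the robot pushes on the stand (contact force between the fingers and key_stand above 10 N).
It fails at once if the bowl, the jar or the stamp is moved more than 20 mm (distance of any of bowl_mid, moss_jar, stamp_block from where it was at the start of the episode above 0.02 m).
It also fails if it takes over 51 s, if anything falls off the work surface, if the arm or the gripper's body presses on something with over 40 N, if the wrist force passes 120 N, or if a joint passes its speed limit or range.

ROBOT

A 6-joint arm with a two-finger parallel gripper is mounted at the origin on a cart in front of the work surface, level with it; the furniture and walls round the work are solid. World frame = base frame: x ahead of the robot, y to its left, z up, the work surface at z = 0. Lengths are in m, angles in rad, forces in N, time in s.
With the tool pointing down it reaches from about 0.225 to 0.725 m from the base axis. Payload 3.1 kg.
Tool frame: the origin (TCP) lies at the very end of the fingers, on their centre line; the grasp point (between the pads) lies 19 mm behind it; y points along the fingers, z is the direction in which the jaws open and shut, and the axes are right-handed (so a half turn about y gives the same grasp; the last joint's range is limited). The gripper opens to 85 mm and grips with 20 to 120 N. Pads are 22 mm wide; open, the fingers measure 114 mm over their backs; the gripper's body (76 mm by 85 mm) begins 54 mm behind the grasp point. The pads swing forward as they close: fully open they stand 13 mm farther back than shut.
Start: joints at [-1.36, 0.048, 0.099, 1.622, 0, 1.443], TCP at [0.174, -0.495, 0.231] pointing down, gripper open.
Joint ranges: [-2.91, 2.91], [-0.99, 1.94], [-1.21, 1.42], [-2.12, 2.29], [-1.49, 1.47], [-3.14, 3.14]. Speed limits (rad/s): [2.79, 2.79, 3.14, 3.14, 3.14, 3.14].

INTERFACE

Orientations are given as a unit quaternion [x, y, z, w].
In Python, from workcell import manip gives the robot as it stands. The module is installed in compiled form; this text tells all that it offers.
- The arm moves only by the shell command python3 -m creep 'ROWS' [FORCE]. ROWS is JSON, one flat list of numbers, 5 for each row, row after row: the closure, from -1 (fully open) to 1 (shut), so that 0 is half open, then the shift along the tool's x, y, z in units of 30 mm (1.0 is 30 mm), then the turn about the tool's y in units of 6 degrees (1.0 is 6 degrees). A call has 1 to 20 rows; each row is the pose to reach, as a shift and turn from the pose measured when the call began, along the tool's axes at that moment; what a row does not reach only later rows make up. A row lasts 1/8 s, in which the tool goes at most 62.5 mm and 10.7 degrees, less where a joint would pass 70% of its speed; a pose out of reach is approached as far as the arm can. A call with a gripper value outside its range is refused whole. The fingers move at their own pace and stop on an object; FORCE is the grip in N (left out, the last holds). Time passes only in rows, so rows that repeat a pose let the fingers close. It gives the time, the measured TCP pose, the force and the opening at its end, in the units of the state.
- manip.get_state(): the state, without advancing time (a new reading comes with each control period).
- manip.snapshot(name): name is "side" or "top" or "wrist"; returns (picture, depth): 384x512x3 uint8, blue, green, red; 384x512 float32, m along the optical axis (not along the pixel's ray), 0 where there is no reading.
- manip.get_calibration(name): a dict with "intrinsics" (3x3 intrinsics, pixels), "k1" (the pictures are not rectified: a ray, as slopes to the right and down, at radius r is drawn at 1 + k1 r^2 times it, then the intrinsics apply), "rvec" (rotation vector, rad) and "tvec" (3), from world to camera coordinates, as OpenCV has them. Camera axes: x right, y down, z forward; pixel columns grow to the right and rows downward; lengths in m; the calibration is good to about 2 mm. A picture is of the moment at which its call begins: read the wrist's pose just before it. get_calibration takes no time and is no camera call; for the wrist camera it gives the pose at the moment of the call.
- manip.finish_job(): hands the job in, once; it reports no verdict.
Trained networks look in the newest picture that a camera, given by its name, has taken for a name from the list of things; names that differ only in an ending like _2 or _b are one class to them, and where a whole thing is asked for, a point or a joint stands for the part that bears it (a point fixed in the world has none). Each returns a list of dicts, best first, with "confidence" (0 to 1); they miss things now and then, are a little off and sometimes report something else, mostly with a low value. They report only what shows in the picture. A call takes as long as a camera call. They do not tell look-alikes from the thing itself.
- manip.silhouettes(camera, target): "pixels" (384x512 bool, what is visible of it).
- manip.mark_of(camera, target): "centre" ([x, y, z] in m, in the coordinates of the camera as it stood for that picture, good to about 4 mm: a listed point, or the origin of a listed thing).
The state is a dict: "t": time; "joints": joint angles; "joint_velocities": joint speeds; "joint_torque": joint torques, N m; "ee_pos": TCP position; "tcp_rot": TCP orientation; "ft_force": force on the tool from outside, world axes, zero at the start; "torque": the same for the moment, N m; "opening": opening from 0.0 (shut) to 1.0 (fully open).
Only numpy, scipy, OpenCV 4.12 (cv2) and the standard library are available. Lean on these libraries where they do the work, as an engineer would, in place of code of your own. Each camera call takes 0.05 s, during which the arm holds its last target. There are 200 camera calls.

## Working session

There is one attempt and no reset: what is moved stays moved. The work goes in short steps, Python scripts to look and compute and a shell command to move; the robot and the scene stay as the last step left them, time stands still between calls to the robot, and variables do not carry over. Pictures are saved under pics/ and viewed, about 8 in all and at most 12, crops included, and the job is handed in when it is done.

```bash
mkdir -p pics
cat > h.py <<'E'
import numpy as np, cv2
from workcell import manip
from scipy.spatial.transform import Rotation as R
def cal(n):
    c=manip.get_calibration(n); return np.array(c["intrinsics"]),c["k1"],cv2.Rodrigues(np.array(c["rvec"],float))[0],np.array(c["tvec"],float).ravel()
def c2w(n,p,c=None):
    K,k,Rm,t=c or cal(n); return Rm.T@(np.array(p)-t)
def w2p(n,p,c=None):
    K,k,Rm,t=c or cal(n); q=Rm@np.array(p)+t; a=q[:2]/q[2]; a=a*(1+k*(a@a)); return K[:2,:2]@a+K[:2,2]
def cloud(n,depth,c=None):
    K,k,Rm,t=c or cal(n)
    v,u=np.nonzero(depth>0); px=np.stack([u,v],1).astype(float)[:,None]
    a=cv2.undistortPoints(px,K,np.array([k,0,0,0,0.]))[:,0]
    z=depth[v,u]; P=np.c_[a*z[:,None],z]
    return (P-t)@Rm,u,v   # world
def marks(n,names):
    c=cal(n)
    for m in names:
        for r in manip.mark_of(n,m)[:4]:
            w=c2w(n,r["centre"],c); print(n,m,round(r["confidence"],2),w.round(4),w2p(n,w,c).round(0))
E
python3 - <<'E'
from h import *
s=manip.get_state(); print(s)
ims=[]
for n in("side","top"):
    im,d=manip.snapshot(n); cv2.imwrite(f"pics/{n}0.png",im); np.save(f"{n}0.npy",d); 
    marks(n,["hook_grip","key_block","gate_foot","key_stand","eye_out","bowl_mid","moss_jar","stamp_block"])
E
```

```text
{'t': 0.0, 'joints': array([-1.35982620e+00,  4.87505854e-02,  9.75711256e-02,  1.62201270e+00,
        8.78623151e-06,  1.44300899e+00]), 'joint_velocities': array([ 8.12676303e-06,  1.16567006e-03, -5.60898862e-04,  1.11349187e-03,
        1.19764147e-03, -3.35463963e-04]), 'joint_torque': array([ 1.03498571e-04, -3.38783813e+01,  3.20013106e+01,  2.03661493e-02,
       -1.67593821e-04,  6.75195452e-06]), 'ee_pos': array([ 0.17433071, -0.49454848,  0.23010388]), 'tcp_rot': array([-0.11922902,  0.69783381, -0.69614091,  0.11916479]), 'ft_force': array([0.12982537, 0.52752443, 0.326268  ]), 'torque': array([-0.02852963,  0.00123986, -0.01849255]), 'opening': 0.9968985423562571}
side hook_grip 0.83 [0.4029 0.25   0.0832] [336. 262.]
side hook_grip 0.78 [0.4812 0.2033 0.1241] [295. 233.]
side hook_grip 0.62 [0.3937 0.1751 0.0862] [334. 236.]
side key_block 0.67 [0.4005 0.254  0.0013] [334. 291.]
side key_block 0.55 [4.790e-01 2.017e-01 4.000e-04] [294. 276.]
side key_block 0.5 [3.997e-01 1.766e-01 2.000e-04] [327. 266.]
side gate_foot 0.75 [0.4079 0.2452 0.0291] [331. 279.]
side gate_f
[... 442 characters left out ...]
ip 0.39 [0.4001 0.1788 0.0882] [199. 237.]
top key_block 0.78 [0.4817 0.2003 0.0038] [196. 210.]
top key_block 0.47 [ 0.3998  0.2506 -0.0012] [177. 239.]
top key_block 0.39 [0.401  0.1799 0.0052] [202. 239.]
top gate_foot 0.71 [0.498  0.2033 0.0443] [193. 202.]
top gate_foot 0.69 [0.4099 0.2426 0.0287] [179. 235.]
top gate_foot 0.64 [0.4825 0.2016 0.0031] [196. 210.]
top gate_foot 0.41 [0.3983 0.1678 0.0321] [205. 239.]
top key_stand 0.56 [ 0.5884 -0.0724  0.0058] [292. 174.]
top eye_out 0.58 [ 0.5202 -0.0872  0.1247] [302. 190.]
top bowl_mid 0.98 [0.6719 0.2642 0.0311] [175. 143.]
top moss_jar 0.93 [ 0.4614 -0.2061 -0.0013] [339. 219.]
top stamp_block 0.59 [0.5862 0.1266 0.0023] [223. 175.]
```

View pics/side0.png

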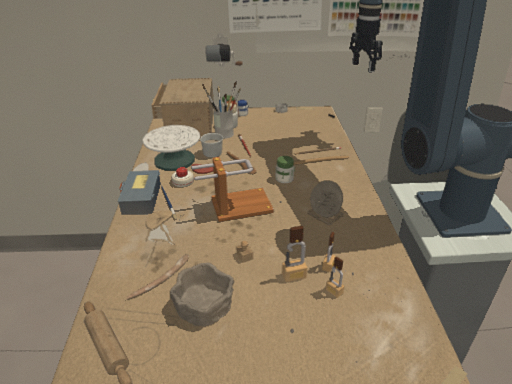

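View pics/top0.png

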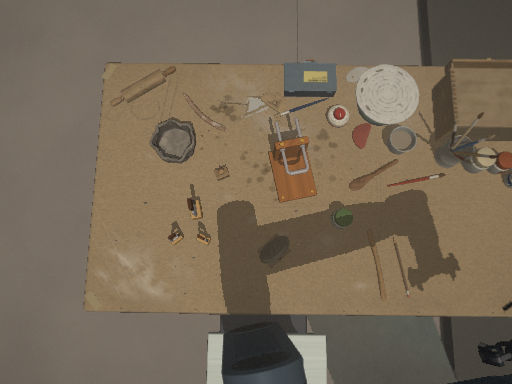

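Three snap hooks are in view in the side picture: (295,255), (330,252) and (337,275). The one at (295,255) is tallest (grip at 0.124 m, the others at about 0.085 m), so it fits the description. I'll confirm it in a crop and measure yaws.

Run:
```python
from h import *
for n in("side","top"):
    d=np.load(f"{n}0.npy"); P,u,v=cloud(n,d)
    m=(np.hypot(P[:,0]-.482,P[:,1]-.201)<.045)
    for lo,hi in((.005,.034),(.034,.042),(.105,.145)):
        q=P[m&(P[:,2]>lo)&(P[:,2]<hi)]
        if len(q)>4:
            r=cv2.minAreaRect(q[:,:2].astype(np.float32)*1000); print(n,"key",lo,hi,len(q),q[:,:2].mean(0).round(4),q[:,2].max().round(4),np.round(r[0],1),np.round(r[1],1),round(r[2],1))
    m=(np.hypot(P[:,0]-.588,P[:,1]+.071)<.13)
    for lo,hi in((.008,.022),(.115,.134),(.134,.15)):
        q=P[m&(P[:,2]>lo)&(P[:,2]<hi)]
        if len(q)>4:
            r=cv2.minAreaRect(q[:,:2].astype(np.float32)*1000); print(n,"stand",lo,hi,len(q),np.round(r[0],1),np.round(r[1],1),round(r[2],1))
    if n=="top":
        q=P[m&(P[:,2]>.112)]; q=q[np.argsort(q[:,0])]; print(q[:40].round(3).tolist())
    for x,y,rad,nm in((.37,-.02,.09,"disc"),):
        q=P[(np.hypot(P[:,0]-x,P[:,1]-y)<rad)&(P[:,2]>.01)]; print(n,nm,len(q),q.min(0).round(3) if len(q) else 0,q.max(0).round(3) if len(q) else 0)
a=cv2.imread("pics/side0.png"); b=cv2.imread("pics/top0.png")
A=cv2.resize(a[215:305,240:360],(400,300),interpolation=cv2.INTER_CUBIC)
B=cv2.resize(b[100:220,240:340],(400,480),interpolation=cv2.INTER_CUBIC); C=cv2.resize(b[175:250,155:255],(400,300),interpolation=cv2.INTER_CUBIC)
cv=np.zeros((600,800,3),np.uint8); cv[:300,:400]=A; cv[300:,:400]=C; cv[:480,400:]=B; cv2.imwrite("pics/crop1.png",cv)
```

```text
side key 0.005 0.034 248 [0.4817 0.2157] 0.0339 [479.5 208.7] [50.  25.8] 4.3
side key 0.034 0.042 156 [0.4798 0.2061] 0.0416 [479.5 205.2] [46.1 31.5] 13.6
side key 0.105 0.145 210 [0.4794 0.2062] 0.1401 [479.1 204.1] [27.9 11.6] 12.4
side stand 0.008 0.022 1188 [588.9 -70.1] [150.6 116.8] 12.1
side stand 0.115 0.134 465 [633.9 -52.9] [152.1  80.5] 11.1
side stand 0.134 0.15 154 [642.6 -56.7] [20.6 91.2] 12.5
side disc 986 [ 0.325 -0.051  0.01 ] [0.407 0.028 0.099]
top key 0.005 0.034 106 [0.479  0.1934] 0.0337 [486.1 201.9] [79.  82.2] 64.6
top key 0.034 0.042 97 [0.4766 0.195 ] 0.0419 [480.8 199.7] [48.3 29. ] 8.9
top key 0.105 0.145 65 [0.4787 0.1987] 0.1437 [480.7 199.5] [27.9 11. ] 10.3
top stand 0.008 0.022 1503 [583.9 -65.4] [219.4 241.4] 71.4
top stand 0.115 0.134 424 [635.9 -61.3] [149.9  88.1] 12.1
top stand 0.134 0.15 284 [626.1 -60.3] [ 86.4 121.1] 89.4
[[0.559, -0.06, 0.126], [0.561, -0.057, 0.132], [0.561, -0.062, 0.131], [0.561, -0.064, 0.131], [0.561, -0.067, 0.13], [0.562, -0.059, 0.129], [0.562, -0.072, 0.129], [0.562, -0.07, 0.128], [0.562, -0.054, 0.126], [0.563, -0.064, 0.133], [0.563, -0.054, 0.133], [0.563, -0.067, 0.133], [0.563, -0.057, 0.132], [0.564, -0.062, 0.131], [0.564, -0.059, 0.131], [0.564, -0.072, 0.13], [0.564, -0.07, 0.129], [0.564, -0.052, 0.128], [0.564, -0.075, 0.129], [0.564, -0.08, 0.129], [0.564, -0.083, 0.129], [0.565, -0.049, 0.126], [0.565, -0.085, 0.128], [0.565, -0.078, 0.126], [0.566, -0.064, 0.135], [0.566, -0.072, 0.135], [0.566, -0.067, 0.134], [0.566, -0.059, 0.132], [0.566, -0.075, 0.133], [0.566, -0.046, 0.131], [0.566, -0.088, 0.133], [0.566, -0.052, 0.13], [0.567, -0.049, 0.13], [0.567, -0.054, 0.13], [0.567, -0.085, 0.131], [0.567, -0.057, 0.129], [0.567, -0.08, 0.131], [0.567, -0.07, 0.13], [0.567, -0.062, 0.129], [0.567, -0.077, 0.13]]
top disc 619 [ 0.326 -0.065  0.01 ] [0.413 0.054 0.104]
```

View pics/crop1.png

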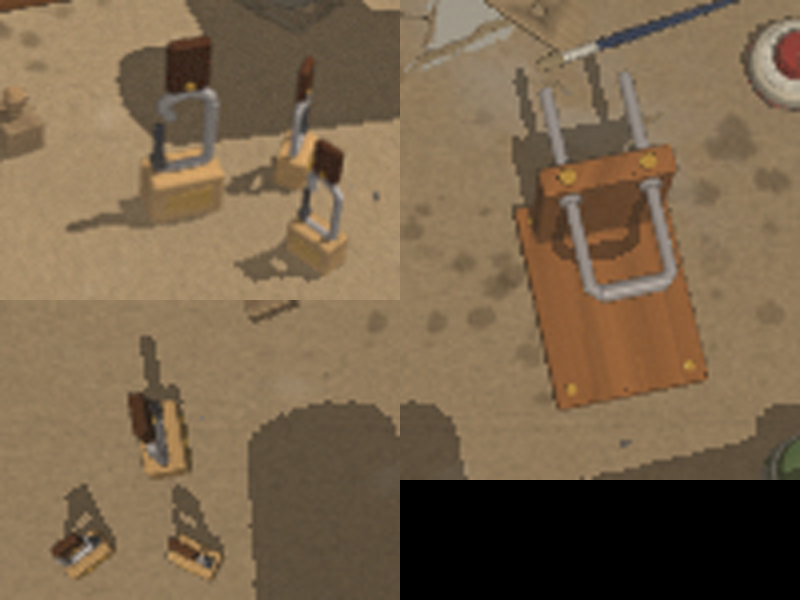

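The crop confirms the large hook (side (295,255), top (194,205)). Its gate faces +x and its yaw of about 12° is close to the stand's. The eye is clamped well in, with the rung near stand x ≈ -18 mm. Next I'll work out the approach.

```bash
cat >> h.py <<'E'
def plan(target,yaw):   # tool z axis along block y (mod pi)
    s=manip.get_state(); T=R.from_quat(s["tcp_rot"]).as_matrix(); d=T.T@(np.array(target)-s["ee_pos"])
    by=np.array([-np.sin(yaw),np.cos(yaw),0]); l=T.T@by; a=np.degrees(np.arctan2(l[0],l[2])); 
    print("t",round(s["t"],2),"tcp",s["ee_pos"].round(4),"rows xyz",(d/.03).round(3),"turn opts",[round(x/6,2) for x in(a,a+180,a-180)],"tooly",T[:,1].round(3),"toolx",T[:,0].round(3),"toolz",T[:,2].round(3),"F",s["ft_force"].round(2),"j",s["joints"].round(2),"op",round(s["opening"],3))
E
python3 -c "
from h import *
plan((.481,.202,.24),np.radians(11.8))"
```

```text
t 0.9 tcp [ 0.1745 -0.4952  0.2313] rows xyz [-17.36   -0.289 -18.522] turn opts [np.float64(-28.73), np.float64(1.27), np.float64(-58.73)] tooly [ 0. -0. -1.] toolx [-0.943 -0.332  0.   ] toolz [ 0.332 -0.943  0.   ] F [-1.04 -0.6  -1.04] j [-1.36  0.05  0.1   1.62  0.    1.44] op 1.001
```

```bash
python3 -m creep '[-1,-1.4,0,-1.5,0,-1,-2.8,0,-3,0,-1,-4.2,0,-4.5,0,-1,-4.2,0,-4.5,0]' 80; python3 -c "
from h import *
plan((.481,.202,.24),np.radians(11.8))"
```

```text
t: 1.4
ee_pos: [0.2496, -0.323, 0.2319]
tcp_rot: [0.121, -0.697, 0.697, -0.121]
ft_force: [0.8, -1.1, -0.2]
opening: 1.004
t 1.4 tcp [ 0.2496 -0.323   0.2319] rows xyz [-13.165  -0.267 -13.871] turn opts [np.float64(-28.68), np.float64(1.32), np.float64(-58.68)] tooly [ 0.001 -0.    -1.   ] toolx [-0.941 -0.337 -0.001] toolz [ 0.337 -0.941  0.001] F [ 0.77 -1.06 -0.24] j [-1.08 -0.26 -0.18  1.65  0.    1.72] op 1.004
```

```bash
python3 -m creep '[-1,-1.4,0,-1.5,-1.7,-1,-2.7,0,-2.8,-3.4,-1,-4,0,-4.2,-5.1,-1,-5,0,-5.4,-6.8,-1,-6,0,-6.5,-8.5,-1,-7,0,-7.5,-10.2,-1,-8,0,-8.5,-11.9,-1,-9,0,-9.5,-13.6,-1,-10,0,-10.5,-15.3,-1,-11,0,-11.5,-17,-1,-12,0,-12.5,-18.7,-1,-12.6,0,-13.2,-20.4,-1,-13.2,-0.3,-13.9,-22.1,-1,-13.2,-0.3,-13.9,-23.8,-1,-13.2,-0.3,-13.9,-25.5,-1,-13.2,-0.3,-13.9,-27.2,-1,-13.2,-0.3,-13.9,-28.7,-1,-13.2,-0.3,-13.9,-28.7,-1,-13.2,-0.3,-13.9,-28.7]'
python3 - <<'E'
from h import *
plan((.481,.202,.106),np.radians(11.8))
c=cal("wrist"); im,d=manip.snapshot("wrist"); cv2.imwrite("pics/w1.png",im)
marks("wrist",["hook_grip","gate_foot","key_block"])
P,u,v=cloud("wrist",d,c)
m=(np.hypot(P[:,0]-.482,P[:,1]-.201)<.045)&(P[:,2]>.128)&(P[:,2]<.15); q=P[m]; print(len(q))
if len(q)>4: r=cv2.minAreaRect(q[:,:2].astype(np.float32)*1000); print(np.median(q,0),r)
E
```

```text
t: 3.78
ee_pos: [0.4822, 0.2028, 0.2408]
tcp_rot: [0.704, 0.073, -0.072, -0.703]
ft_force: [0.5, 0.3, -0.1]
opening: 1.001
t 3.77 tcp [0.4822 0.2028 0.2408] rows xyz [-0.049  4.494 -0.015] turn opts [np.float64(-0.01), np.float64(29.99), np.float64(-30.01)] tooly [ 0.001 -0.    -1.   ] toolx [0.979 0.204 0.001] toolz [-0.204  0.979 -0.001] F [ 0.5   0.31 -0.12] j [ 0.27  0.04  0.11  1.64 -0.    0.07] op 1.001
wrist hook_grip 0.85 [0.4794 0.2015 0.1205] [258. 180.]
wrist hook_grip 0.84 [0.4029 0.1763 0.086 ] [249.  95.]
wrist hook_grip 0.69 [0.4007 0.2554 0.078 ] [323. 110.]
wrist gate_foot 0.97 [0.499  0.2021 0.0452] [255. 179.]
wrist gate_foot 0.83 [0.3966 0.1673 0.032 ] [244.  89.]
wrist gate_foot 0.83 [0.4089 0.2474 0.0326] [306. 114.]
wrist key_block 0.91 [ 0.3987  0.1749 -0.0008] [250.  94.]
wrist key_block 0.87 [0.4028 0.2515 0.0019] [306. 109.]
wrist key_block 0.63 [ 0.4803  0.203  -0.0011] [258. 158.]
292
[0.4797452  0.20143922 0.13773237] ((480.4311218261719, 201.56686401367188), (26.786088943481445, 8.459983825683594), 11.72642707824707)
```

View pics/w1.png

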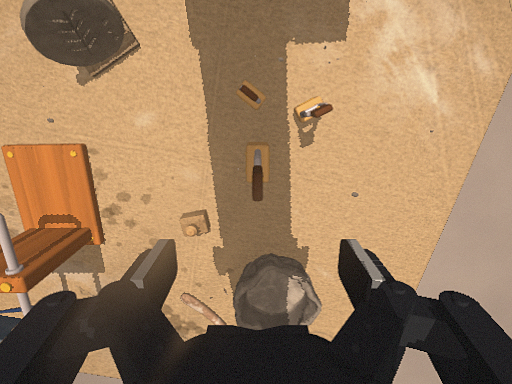

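The wrist picture shows the big key's grip at (258,180) centred between the fingers, with the two small keys well clear at (250,95) and (312,108). Descending to grip.

```bash
python3 -m creep '[-1,-0.08,1.5,-0.03,0,-0.5,-0.08,2.8,-0.03,0,-0.3,-0.08,3.8,-0.03,0,-0.3,-0.08,4.3,-0.03,0,-0.3,-0.08,4.47,-0.03,0,-0.3,-0.08,4.47,-0.03,0,-0.3,-0.08,4.47,-0.03,0]' 80; python3 -c "
from h import *
plan((.480,.2015,.106),np.radians(11.7))"
```

```text
t: 4.85
ee_pos: [0.4809, 0.202, 0.1085]
tcp_rot: [-0.703, -0.074, 0.072, 0.703]
ft_force: [-0.2, -0.2, -0.8]
opening: 0.653
t 4.85 tcp [0.4809 0.202  0.1085] rows xyz [-0.031  0.082 -0.01 ] turn opts [np.float64(0.03), np.float64(30.03), np.float64(-29.97)] tooly [ 0.004  0.    -1.   ] toolx [0.979 0.206 0.004] toolz [-0.206  0.979 -0.   ] F [-0.17 -0.25 -0.82] j [ 0.27  0.04 -0.15  1.37 -0.    0.06] op 0.653
```

```bash
python3 -m creep '[0.3,-0.03,0.06,0,0,1,-0.03,0.06,0,0,1,-0.03,0.06,0,0,1,-0.03,0.06,0,0,1,-0.03,0.06,0,0,1,-0.03,0.06,0,0,1,-0.03,0.06,0,0,1,-0.03,0.06,0,0]' 80;  python3 -m creep '[1,0,-0.4,0,0,1,0,-0.9,0,0,1,0,-1.5,0,0,1,0,-2.2,0,0,1,0,-2.2,0,0,1,0,-2.2,0,0]'
python3 - <<'E'
from h import *
plan((.5,-.09,.166),np.radians(12.1))
im,d=manip.snapshot("side"); cv2.imwrite("pics/s2.png",cv2.resize(im[140:300,160:380],None,fx=3,fy=3)); marks("side",["key_block","hook_grip","gate_foot"])
c=cal("wrist"); im,d=manip.snapshot("wrist"); marks("wrist",["gate_foot","hook_grip"])
E
```

```text
t: 5.85
ee_pos: [0.4804, 0.202, 0.1072]
tcp_rot: [-0.703, -0.075, 0.071, 0.704]
ft_force: [0.1, 0.7, 5.4]
opening: 0.105
t: 6.6
ee_pos: [0.48, 0.2019, 0.1731]
tcp_rot: [-0.703, -0.075, 0.071, 0.703]
ft_force: [0.3, -0.3, -1.8]
opening: 0.107
t 6.6 tcp [0.48   0.2019 0.1731] rows xyz [-1.35   0.23  -9.659] turn opts [np.float64(-0.04), np.float64(29.96), np.float64(-30.04)] tooly [ 0.005  0.001 -1.   ] toolx [0.979 0.206 0.005] toolz [-0.206  0.979 -0.   ] F [ 0.33 -0.34 -1.79] j [ 0.27  0.03 -0.04  1.5  -0.    0.06] op 0.107
side key_block 0.8 [4.009e-01 1.723e-01 3.000e-04] [326. 265.]
side key_block 0.77 [0.4769 0.2022 0.0618] [296. 255.]
side key_block 0.58 [0.4022 0.2566 0.0018] [333. 292.]
side hook_grip 0.94 [0.4023 0.2517 0.0835] [337. 262.]
side hook_grip 0.73 [0.3964 0.1746 0.0828] [332. 238.]
side hook_grip 0.57 [0.4763 0.204  0.1887] [299. 207.]
side gate_foot 0.98 [0.4071 0.2444 0.0301] [331. 279.]
side gate_foot 0.69 [0.4938 0.2072 0.1133] [289. 238.]
wrist gate_foot 0.69 [0.3974 0.1637 0.0329] [237.  89.]
wrist gate_foot 0.62 [0.4096 0.246  0.0309] [316. 120.]
wrist gate_foot 0.6 [0.4988 0.2042 0.1095] [257. 226.]
wrist hook_grip 0.93 [0.4032 0.1758 0.0841] [246.  97.]
wrist hook_grip 0.84 [0.4    0.2545 0.0811] [342. 114.]
wrist hook_grip 0.72 [0.4783 0.199  0.1854] [254. 251.]
```

View pics/s2.png

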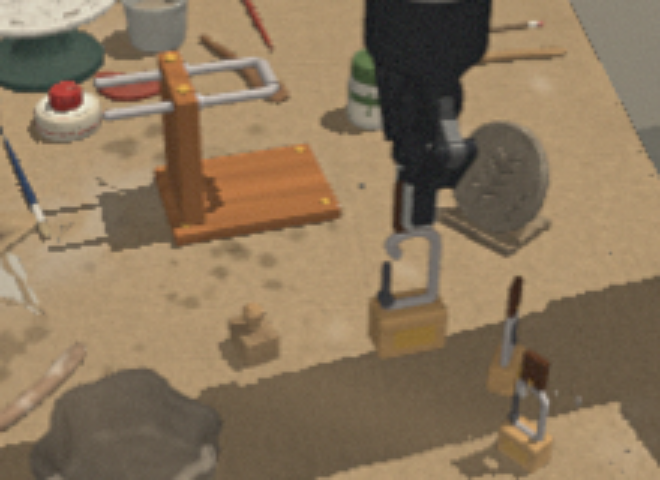

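The key is held upright in the side picture: hook at about (410,270), gate facing the stand. Next stop is the standoff point in front of the rung.

```bash
python3 -m creep '[1,0,0,-0.6,0,1,-0.2,0,-1.6,0,1,-0.4,0,-2.9,0,1,-0.6,0,-4.2,0,1,-0.8,0,-5.5,0,1,-0.83,0,-6.8,0,1,-0.83,0.1,-8,0,1,-0.83,0.2,-9,-0.05,1,-0.83,0.2,-9.5,-0.05,1,-0.83,0.2,-9.64,-0.05,1,-0.83,0.2,-9.64,-0.05,1,-0.83,0.2,-9.64,-0.05]'
python3 - <<'E'
from h import *
plan((.515,-.086,.167),np.radians(12.1))
c=cal("wrist"); im,d=manip.snapshot("wrist"); cv2.imwrite("pics/w3.png",im); marks("wrist",["gate_foot","hook_grip","key_stand","eye_out"])
im2,d2=manip.snapshot("side"); cv2.imwrite("pics/s3.png",cv2.resize(im2[130:250,170:330],None,fx=5,fy=5)); marks("side",["gate_foot","hook_grip","key_block","key_stand","eye_out"])
P,u,v=cloud("wrist",d,c)
e=np.array([.978,.21]);f=np.array([-.21,.978])
for n,PP in(("wrist",P),("side",cloud("side",d2)[0])):
    q=PP-[.5885,-.0705,0]; sx=q[:,:2]@e; sy=q[:,:2]@f
    m=(abs(sy)<.018)&(sx>-.04)&(sx<.035)&(q[:,2]>.112)&(q[:,2]<.14); 
    print(n,m.sum(), np.percentile(sx[m],[2,25,50,75,98]).round(4) if m.any() else "", np.percentile(q[m,2],[5,50,95]).round(4) if m.any() else "")
    m=(abs(sy)<.05)&(sx>-.03)&(sx<.04)&(q[:,2]>.115)&(q[:,2]<.135); print("sy range",np.percentile(sy[m],[2,98]).round(4) if m.any() else "")
E
```

```text
t: 8.45
ee_pos: [0.5148, -0.0853, 0.1667]
tcp_rot: [-0.703, -0.077, 0.074, 0.703]
ft_force: [-0.6, 0.9, -2.4]
opening: 0.102
t 8.45 tcp [ 0.5148 -0.0853  0.1667] rows xyz [ 0.003 -0.01  -0.023] turn opts [np.float64(0.02), np.float64(30.02), np.float64(-29.98)] tooly [ 0.004  0.001 -1.   ] toolx [0.977 0.212 0.004] toolz [-0.212  0.977  0.   ] F [-0.62  0.91 -2.37] j [-0.29  0.03 -0.05  1.49  0.   -0.51] op 0.102
wrist gate_foot 0.96 [ 0.5338 -0.0847  0.106 ] [254. 226.]
wrist hook_grip 0.68 [ 0.5153 -0.0848  0.1785] [260. 253.]
wrist eye_out 0.69 [ 0.4592 -0.2013 -0.0051] [164.  99.]
side gate_foot 0.83 [0.3942 0.1668 0.029 ] [330. 254.]
side gate_foot 0.72 [ 0.5302 -0.0834  0.1048] [263. 170.]
side gate_foot 0.6 [0.4066 0.2425 0.0299] [331. 278.]
side hook_grip 0.85 [ 0.5123 -0.0855  0.1794] [270. 144.]
side hook_grip 0.57 [0.3959 0.1728 0.086 ] [332. 236.]
side key_block 0.9 [ 0.4011  0.2561 -0.0026] [333. 293.]
side key_block 0.77 [ 0.51   -0.0856  0.0559] [270. 185.]
side key_block 0.65 [0.3991 0.1725 0.0036] [327. 264.]
side key_stand 0.86 [ 0.5864 -0.0731  0.0039] [243. 204.]
wrist 0  
sy range 
side 37 [-0.0266 -0.0235 -0.0206 -0.0178 -0.0162] [0.125  0.13   0.1319]
sy range [-0.0277  0.033 ]
```

View pics/s3.png

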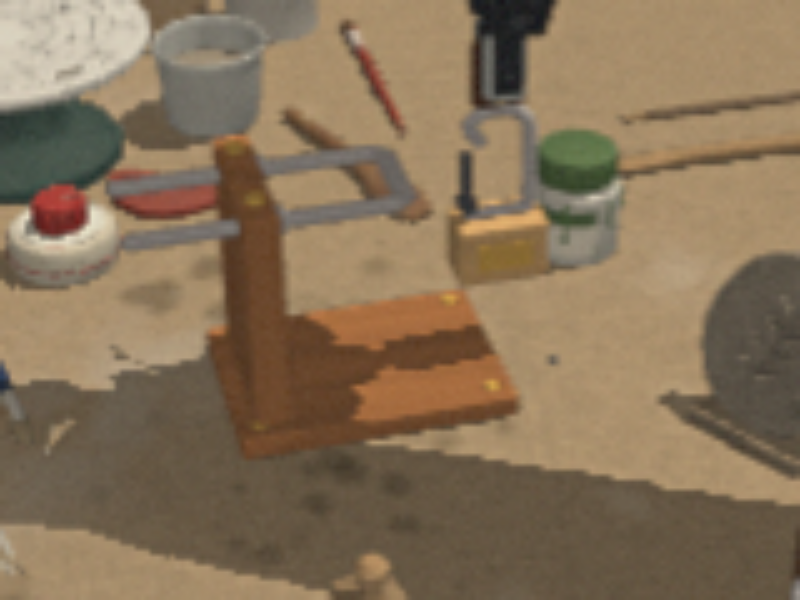

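The rung is at about (405,185) in the crop, mid-height at z≈0.125 and stand x≈-20 mm, level with the upper gate. Free travel should be about 29 mm. I'll advance 24 mm, then feel.

```bash
python3 -m creep '[1,0.3,0,0.03,0,1,0.6,0,0.03,0,1,0.75,0,0.03,0,1,0.8,0,0.03,0,1,0.8,0,0.03,0,1,0.8,0,0.03,0]'; for i in 1; do python3 -m creep '[1,0.07,0,0,0,1,0.14,0,0,0,1,0.2,0,0,0,1,0.2,0,0,0]'; done; python3 -m creep '[1,0.06,0,0,0,1,0.12,0,0,0,1,0.15,0,0,0]'; python3 -m creep '[1,0.06,0,0,0,1,0.12,0,0,0,1,0.15,0,0,0]'; python3 -c "
from h import *
plan((.5885,-.0705,.167),np.radians(12.1))"
```

```text
t: 9.75
ee_pos: [0.5379, -0.0803, 0.1666]
tcp_rot: [-0.703, -0.076, 0.074, 0.703]
ft_force: [-0.1, -0.3, -2.5]
opening: 0.103
t: 10.25
ee_pos: [0.5434, -0.0792, 0.1665]
tcp_rot: [-0.703, -0.076, 0.074, 0.703]
ft_force: [-1.6, 0.3, -1.9]
opening: 0.105
t: 10.62
ee_pos: [0.5475, -0.0783, 0.1663]
tcp_rot: [-0.703, -0.075, 0.074, 0.703]
ft_force: [-2.9, -0.4, -1.7]
opening: 0.103
t: 11.0
ee_pos: [0.5517, -0.0773, 0.1661]
tcp_rot: [-0.703, -0.075, 0.075, 0.703]
ft_force: [-4.9, -0.9, -1.9]
opening: 0.101
t 11.0 tcp [ 0.5517 -0.0773  0.1661] rows xyz [ 1.248 -0.029 -0.037] turn opts [np.float64(0.01), np.float64(30.01), np.float64(-29.99)] tooly [ 0.  0. -1.] toolx [0.978 0.211 0.   ] toolz [-0.211  0.978  0.   ] F [-4.94 -0.87 -1.89] j [-0.26  0.13  0.05  1.5   0.   -0.47] op 0.101
```

Contact came at about x=0.542, as predicted, and the force is in the gate's range. Carrying on carefully.

```bash
python3 -m creep '[1,0.06,0,0,0,1,0.12,0,0,0,1,0.12,0,0,0]'; python3 -m creep '[1,0.05,0,0,0,1,0.1,0,0,0,1,0.1,0,0,0]';  python3 - <<'E'
from h import *
im2,d2=manip.snapshot("side"); cv2.imwrite("pics/s4.png",cv2.resize(im2[130:210,210:310],None,fx=7,fy=7,interpolation=cv2.INTER_CUBIC)); marks("side",["gate_foot","hook_grip","key_block"])
E
```

```text
t: 11.38
ee_pos: [0.5551, -0.0764, 0.1656]
tcp_rot: [-0.703, -0.075, 0.075, 0.703]
ft_force: [-3.0, -0.0, -3.5]
opening: 0.101
t: 11.75
ee_pos: [0.5582, -0.0757, 0.1654]
tcp_rot: [-0.703, -0.075, 0.075, 0.703]
ft_force: [-3.2, -1.2, -3.3]
opening: 0.104
side gate_foot 0.82 [0.3934 0.1653 0.0319] [330. 252.]
side gate_foot 0.82 [0.406  0.2418 0.0336] [331. 277.]
side gate_foot 0.79 [ 0.5724 -0.0676  0.1052] [247. 173.]
side hook_grip 0.94 [0.4028 0.2536 0.0825] [337. 263.]
side hook_grip 0.76 [ 0.558  -0.0724  0.1777] [252. 147.]
side hook_grip 0.76 [0.3949 0.174  0.086 ] [333. 236.]
side hook_grip 0.36 [ 0.5536 -0.0788  0.057 ] [254. 186.]
side key_block 0.92 [ 0.5551 -0.079   0.0564] [254. 186.]
side key_block 0.79 [ 0.4021  0.2556 -0.002 ] [333. 293.]
side key_block 0.75 [0.4014 0.1769 0.0029] [327. 266.]
```

View pics/s4.png

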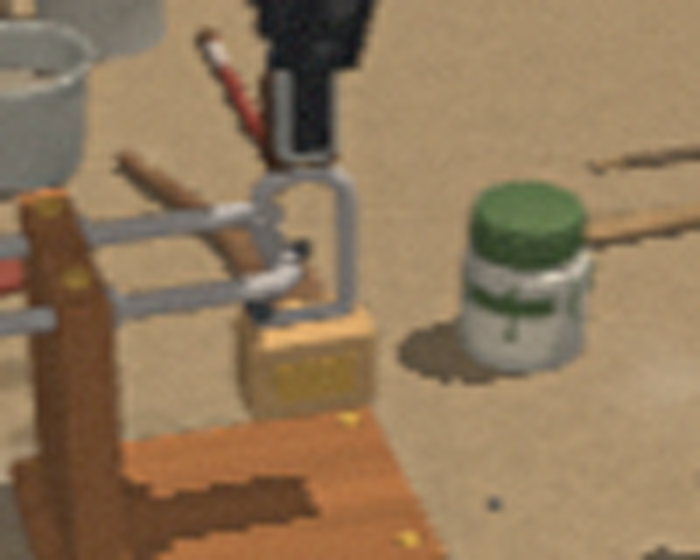

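The gate is swinging in, its tip visible behind the rung near (300,250). The block is upright. About 15 mm more to go.

```bash
python3 -m creep '[1,0.08,-0.03,0,0,1,0.16,-0.03,0,0,1,0.24,-0.03,0,0,1,0.24,-0.03,0,0]'; python3 -m creep '[1,0.06,0,0,0,1,0.12,0,0,0,1,0.12,0,0,0]'; python3 -m creep '[1,0.04,0,0,0,1,0.08,0,0,0,1,0.08,0,0,0]'; python3 -c "
from h import *
plan((.5885,-.0705,.167),np.radians(12.1))"
```

```text
t: 12.45
ee_pos: [0.5658, -0.074, 0.166]
tcp_rot: [-0.703, -0.075, 0.075, 0.704]
ft_force: [-2.0, -0.6, -4.8]
opening: 0.104
t: 12.82
ee_pos: [0.5698, -0.0731, 0.1659]
tcp_rot: [-0.703, -0.076, 0.075, 0.704]
ft_force: [-2.1, -0.8, -5.5]
opening: 0.106
t: 13.2
ee_pos: [0.5727, -0.0725, 0.1659]
tcp_rot: [-0.703, -0.076, 0.074, 0.704]
ft_force: [-1.6, -0.6, -5.1]
opening: 0.102
t 13.2 tcp [ 0.5727 -0.0725  0.1659] rows xyz [ 0.529 -0.035 -0.046] turn opts [np.float64(0.02), np.float64(30.02), np.float64(-29.98)] tooly [ 0.002  0.002 -1.   ] toolx [0.977 0.211 0.003] toolz [-0.211  0.977  0.001] F [-1.63 -0.64 -5.07] j [-0.24  0.18  0.11  1.5   0.   -0.46] op 0.102
```

```bash
python3 -m creep '[1,0.03,0,0,0,1,0.06,0,0,0,1,0.06,0,0,0]'
python3 - <<'E'
from h import *
plan((.5885,-.0705,.144),np.radians(12.1))
im2,d2=manip.snapshot("side"); cv2.imwrite("pics/s5.png",cv2.resize(im2[130:210,210:310],None,fx=7,fy=7,interpolation=cv2.INTER_CUBIC))
E
```

```text
t: 13.58
ee_pos: [0.575, -0.072, 0.1659]
tcp_rot: [-0.702, -0.076, 0.074, 0.704]
ft_force: [-0.6, -0.8, -7.1]
opening: 0.104
t 13.57 tcp [ 0.575  -0.072   0.1659] rows xyz [ 0.446  0.731 -0.047] turn opts [np.float64(0.02), np.float64(30.02), np.float64(-29.98)] tooly [ 0.003  0.002 -1.   ] toolx [0.977 0.211 0.004] toolz [-0.211  0.977  0.001] F [-0.61 -0.8  -7.12] j [-0.24  0.18  0.11  1.5   0.   -0.45] op 0.104
```

View pics/s5.png

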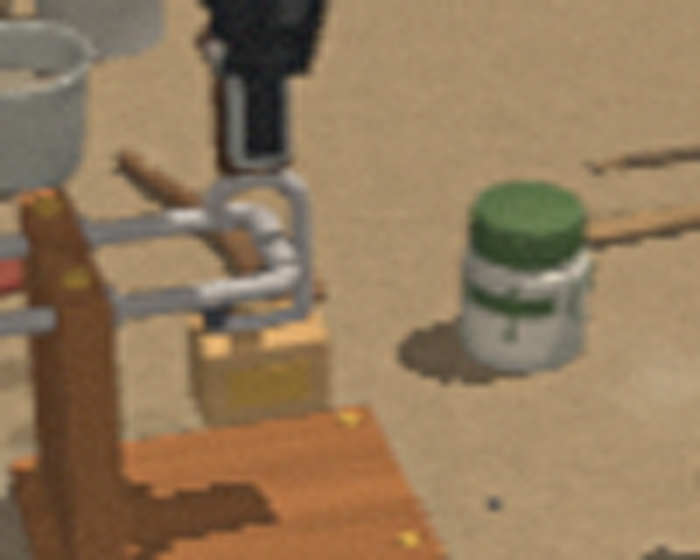

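The rung is inside, close to the spine, at about (285,265). Lowering.

```bash
python3 -m creep '[1,0,0.1,0,0,1,0,0.2,0,0,1,0,0.3,0,0,1,0,0.4,0,0,1,0,0.4,0,0]'; python3 -m creep '[1,-0.03,0.1,0,0,1,-0.08,0.2,0,0,1,-0.12,0.25,0,0,1,-0.12,0.25,0,0]'; python3 -c "
from h import *
plan((.5885,-.0705,.1443),np.radians(12.1))"
```

```text
t: 14.25
ee_pos: [0.5754, -0.0721, 0.154]
tcp_rot: [-0.703, -0.077, 0.074, 0.704]
ft_force: [-0.3, -0.3, -2.6]
opening: 0.108
t: 14.75
ee_pos: [0.5718, -0.0727, 0.1462]
tcp_rot: [-0.702, -0.077, 0.074, 0.704]
ft_force: [0.3, 0.6, -1.9]
opening: 0.105
t 14.75 tcp [ 0.5718 -0.0727  0.1462] rows xyz [ 0.56   0.066 -0.046] turn opts [np.float64(0.02), np.float64(30.02), np.float64(-29.98)] tooly [ 0.004  0.002 -1.   ] toolx [0.977 0.211 0.005] toolz [-0.211  0.977  0.001] F [ 0.28  0.57 -1.87] j [-0.24  0.17  0.07  1.46  0.   -0.46] op 0.105
```

```bash
python3 -m creep '[1,-0.03,0.03,0,0,1,-0.06,0.06,0,0,1,-0.06,0.06,0,0]'; python3 -m creep '[1,0,0.03,0,0,1,0,0.03,0,0]'
python3 - <<'E'
from h import *
im2,d2=manip.snapshot("side"); cv2.imwrite("pics/s6.png",cv2.resize(im2[130:210,210:310],None,fx=7,fy=7,interpolation=cv2.INTER_CUBIC))
E
```

```text
t: 15.12
ee_pos: [0.5703, -0.0731, 0.1449]
tcp_rot: [-0.703, -0.077, 0.073, 0.704]
ft_force: [0.0, 0.1, -0.7]
opening: 0.103
t: 15.38
ee_pos: [0.5705, -0.0731, 0.1447]
tcp_rot: [-0.703, -0.077, 0.073, 0.704]
ft_force: [-0.9, 0.8, 2.6]
opening: 0.105
```

View pics/s6.png

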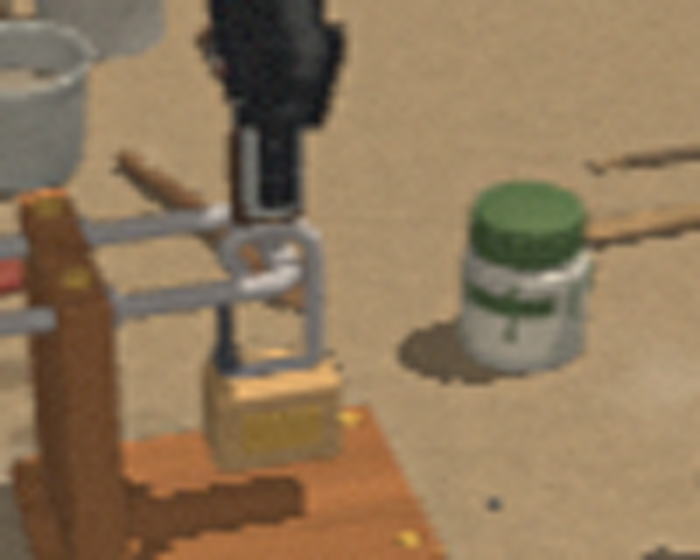

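The gate is shut (dark bar at (225,335)) and the weight is on the rung, so I'll release and retreat straight up.

```bash
python3 -m creep '[0.5,0,0,0,0,0.2,0,0,0,0,0,0,0,0,0,-0.2,0,0,0,0,-0.2,0,0,0,0,-0.2,0,-0.3,0,0,-0.2,0,-1,0,0,-0.2,0,-2,0,0,-0.2,0,-3,0,0,-0.2,0,-3.5,0,0,-0.2,0,-3.5,0,0,-0.2,0,-3.5,0,0,-0.2,0,-3.5,0,0,-0.2,0,-3.5,0,0]'
python3 - <<'E'
from h import *
for i in range(2):
    im2,d2=manip.snapshot("side"); marks("side",["gate_foot","hook_grip","key_block"])
cv2.imwrite("pics/s7.png",cv2.resize(im2[110:270,190:350],None,fx=3.7,fy=3.7,interpolation=cv2.INTER_CUBIC))
manip.snapshot("top"); marks("top",["bowl_mid","moss_jar","stamp_block"]); plan((.57,-.073,.25),.21)
E
```

```text
t: 17.18
ee_pos: [0.5694, -0.0732, 0.2485]
tcp_rot: [-0.702, -0.077, 0.074, 0.704]
ft_force: [-0.0, -0.3, 0.1]
opening: 0.596
side gate_foot 0.62 [ 0.5863 -0.0699  0.086 ] [242. 179.]
side gate_foot 0.56 [0.3926 0.1654 0.0301] [331. 253.]
side hook_grip 0.83 [0.3954 0.1733 0.0849] [332. 236.]
side hook_grip 0.79 [0.4038 0.2487 0.0834] [336. 261.]
side key_block 0.81 [ 0.4014  0.2563 -0.0029] [333. 294.]
side key_block 0.8 [0.3998 0.1728 0.0014] [327. 265.]
side key_block 0.79 [ 0.5628 -0.0781  0.0387] [251. 192.]
side gate_foot 0.67 [0.4062 0.2413 0.0276] [331. 278.]
side gate_foot 0.55 [ 0.5829 -0.0715  0.0817] [243. 180.]
side gate_foot 0.54 [0.3944 0.1661 0.0296] [330. 253.]
side hook_grip 0.84 [0.3937 0.1748 0.0851] [333. 237.]
side hook_grip 0.83 [0.4025 0.2504 0.0837] [336. 262.]
side hook_grip 0.58 [ 0.572  -0.0724  0.1567] [247. 155.]
side key_block 0.88 [ 0.5604 -0.0769  0.0352] [252. 193.]
side key_block 0.79 [ 4.032e-01  2.544e-01 -2.000e-04] [332. 292.]
side key_block 0.64 [4.003e-01 1.735e-01 3.000e-04] [327. 265.]
top bowl_mid 0.89 [0.6692 0.2615 0.0332] [176. 143.]
top moss_jar 0.46 [ 0.4596 -0.2033  0.0041] [339. 219.]
top stamp_block 0.63 [0.5838 0.1298 0.0018] [222. 175.]
t 17.77 tcp [ 0.5699 -0.0734  0.2497] rows xyz [ 0.006 -0.008  0.011] turn opts [np.float64(0.03), np.float64(30.03), np.float64(-29.97)] tooly [ 0.006  0.002 -1.   ] toolx [0.977 0.211 0.006] toolz [-0.211  0.977  0.001] F [-0.4   0.16  0.32] j [-0.25  0.18  0.28  1.66  0.   -0.46] op 0.595
```

View pics/s7.png

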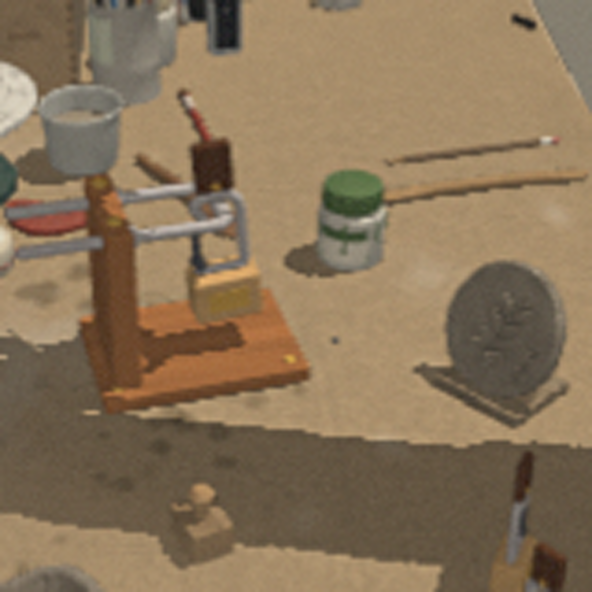

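The block hangs free at (228,240) with the gate shut and a slight tilt of about 5°. The stamp and jar are in place. I'll let it settle, then hand in.

```bash
python3 -m creep '[-0.2,0,0,0,0,-0.2,0,0,0,0,-0.2,0,0,0,0,-0.2,0,0,0,0,-0.2,0,0,0,0,-0.2,0,0,0,0,-0.2,0,0,0,0,-0.2,0,0,0,0,-0.2,0,0,0,0,-0.2,0,0,0,0,-0.2,0,0,0,0,-0.2,0,0,0,0,-0.2,0,0,0,0,-0.2,0,0,0,0,-0.2,0,0,0,0,-0.2,0,0,0,0]'
python3 - <<'E'
from h import *
manip.snapshot("side"); marks("side",["hook_grip","key_block"])
print(manip.finish_job())
E
```

```text
t: 19.77
ee_pos: [0.5699, -0.0733, 0.2497]
tcp_rot: [-0.703, -0.077, 0.073, 0.704]
ft_force: [0.3, 0.4, 0.1]
opening: 0.596
side hook_grip 0.83 [ 0.5724 -0.0698  0.1565] [247. 155.]
side hook_grip 0.8 [0.4008 0.252  0.0845] [337. 262.]
side hook_grip 0.51 [0.3908 0.1759 0.0864] [335. 237.]
side key_block 0.87 [ 0.5603 -0.0766  0.0338] [252. 194.]
side key_block 0.81 [0.4002 0.1707 0.0052] [327. 263.]
side key_block 0.63 [0.4035 0.2555 0.0008] [332. 292.]
the job is handed in; nothing more can be done
None
```

I hung the largest key block on the rung with its gate shut behind it, and handed the job in at about 20 s of the 51 s allowed; no verdict was reported. I lifted it by the thumb grip and pressed the gate onto the rung. I then pushed until the rung was next to the spine, lowered the hook over it, released it and backed off straight up.

- **Pressing:** the sideways force at the gate peaked at about 5 N, and the total force reading was about 7 N at most. The limit is 22 N.
- **Hanging:** the last picture shows the block hanging free with the gate shut. The key's position was the same, to about 2 mm, in readings 2 s apart, so it is at rest.
- **Tilt and height:** the block tilts about 6°, against the 20° allowed. The grip centre at 0.157 m and the underside at about 0.034 m put the seat point at about 0.122 m, inside the 0.119 to 0.131 m band. That height was estimated from the network readings (good to about 4 mm), not measured directly.
- **Other things:** the bowl, jar and stamp were within about 5 mm of where they started, which is about the camera's accuracy. The robot was touching nothing at the end.

No check failed. Some network readings were wrong and I ignored them, such as one that placed the eye on the jar.

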